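# Fit an indicator lens and hold its bezel flush on a sloped panel

### The arm

A 6-joint arm with a two-finger parallel gripper is mounted at the origin on the work surface. World frame = base frame: x ahead of the robot, y to its left, z up, the work surface at z = 0. Lengths are in m, angles in rad, forces in N, time in s.
With the tool pointing down it reaches from about 0.3 to 0.775 m from the base axis. Payload 14.6 kg.
Tool frame: the origin (TCP) lies between the finger pads; the fingertips stand bot.nose_length ahead of it and the grasp point (between the pads) lies 8 mm behind it (bot.nose_length is the distance from the TCP to the fingertips, in m); z points along the fingers, y is the line along which they close (so a half turn about z gives the same grasp; the last joint's range is limited). The gripper opens to 94 mm and grips with 3 to 60 N. Pads are 16 mm wide; open, the fingers measure 119 mm over their backs; the gripper's body (75 mm by 177 mm) begins 78 mm behind the grasp point.
Start: joints at [-1.24, 0.3, 1.521, -0, 1.321, -0.067], TCP at [0.213, -0.507, 0.216] pointing down, gripper open.
Joint ranges: [-3.03, 3.03], [-0.79, 2.21], [0.23, 2.52], [-1.04, 4.18], [0, 3.07], [-2.55, 2.55]. Speed limits (rad/s): [2.22, 2.22, 2.57, 3.14, 3.14, 3.14].

### API

Orientations are given as a unit quaternion [x, y, z, w].
In Python, from workcell import bot gives the robot as it stands.
- The arm moves only by the shell command python3 -m crank 'ROWS' [FORCE]. ROWS is JSON, one flat list of numbers, 7 for each row, row after row: the shift along the tool's x, y, z in units of 40 mm (1.0 is 40 mm), then the turn, a rotation vector about the tool's x, y, z in degrees, then the closure, from -1 (fully open) to 1 (shut). In form: [x, y, z, rx, ry, rz, claw, x, y, z, rx, ry, rz, claw, ...]. A call has 1 to 5 rows; each row is the pose to reach, as a shift and turn from the pose commanded when the call began, along the tool's axes at that moment; what a row does not reach only later rows make up. A row lasts 1/12 s, in which the tool goes at most 41.7 mm and 7.16 degrees, less where a joint would pass 70% of its speed; a pose out of reach is approached as far as the arm can. A call with a gripper value outside its range is refused whole. The fingers move at their own pace and stop on an object; FORCE is the grip in N (left out, the last holds). Time passes only in rows, so rows that repeat a pose let the fingers close. It gives the time, the measured TCP pose, the force, the opening and the grip force at its end, in the units of the state.
- bot.read_state(): the state, without advancing time (a new reading comes with each control period).
- bot.get_image(name): name is "scene" or "top" or "wrist"; returns the picture (420x560x3 uint8, red, green, blue); there is no depth.
- bot.camera_info(name): a dict with "fx", "fy", "cx", "cy" (pixels), "extrinsics" (4x4, takes a point from camera to world coordinates). Camera axes: x right, y up, looking along -z (the intrinsics and any distortion apply to the point x, -y, -z); pixel columns grow to the right and rows downward; lengths in m; the calibration is good to about 2 mm. A picture is of the moment at which its call begins: read the wrist's pose just before it. camera_info takes no time and is no camera call; for the wrist camera it gives the pose at the moment of the call.
- bot.job_done(): hands the job in; it is judged then, once.
The state is a dict: "clock": time; "qpos": joint angles; "joint_velocities": joint speeds; "joint_torque": joint torques, N m; "position": TCP position; "ee_rot": TCP orientation; "force": force on the tool from outside, world axes, zero at the start; "moment": the same for the moment, N m; "grip_width": finger opening in m; "finger_force": force on a finger pad.
Only numpy, scipy, OpenCV 4.12 (cv2) and the standard library are available. Lean on these libraries where they do the work, as an engineer would, in place of code of your own. Each camera call takes 0.05 s, during which the arm holds its last target. There are 200 camera calls.

### The job

Put the indicator lens into the round pocket of the switch box's sloped panel, flange down in the pocket and dome outward, and let go of it. Then take the square bezel by its collar, tilt it to the panel's slope and press it lightly over the lens, centred, square to the panel and flush all round. Finish while still gripping the bezel and pressing it steadily against the panel, as you would while the adhesive sets; leave the puck, the tripod foot and the clevis pin undisturbed.

Things in the scene. Friction and masses are not known exactly. Their poses are not given: they have to be found in the camera images.
- switchbox: Fixed grey metal switch box. Well 150 mm (x) by 140 mm (y), 60 mm high; origin under the well's centre, at shelf height. A side bay 50 mm wide (y 70 to 120 mm), equally high, carries a red rocker switch (to 70 mm). The sloped aluminium panel rises out of the well, its low edge at the box's -x side, which looks away from the robot (box yaw about pi).
- panel_face (a point): Centre of the panel's face, at the mouth of its round pocket (49 mm wide, 6.5 mm deep, flat floor), 80 to 105 mm above the shelf. z: outward normal; x: uphill, roughly towards the robot (the low edge is the far one); y: level. Panel 120 mm (x) by 126 mm (y). The slope differs each time, 0.2 to 0.5 rad from level. Nothing stands above the face.
- lens: Indicator lens, 50 g: round aluminium flange 44 mm wide, 5 mm thick, on it a round glass stud 22 mm wide, straight to 20 mm and domed to 25 mm above the underside; grip it by the stud. Origin at the centre of the underside, z to the dome. It starts dome up on the shelf, left or right of the box, nearer the robot. Seated, its flange lies 1.5 mm below the panel's face.
- lens_top (a point): Top of the lens's dome, 25 mm above the underside on its axis.
- bezel: Dark steel bezel, 180 g: plate 90 by 90 by 5 mm with a square collar 46 mm wide outside, to 30 mm above the underside; a 36 mm square opening goes through both and takes the stud. Origin at the underside's centre, z up the collar, x, y square to the sides (alike each quarter turn). Starts flat on the shelf, collar up, to the other side from the lens. Grip two outer sides of the collar.
- gps_puck: White plastic GPS puck, 72 mm wide, 29 mm high, beside the box; leave it alone. Origin under its centre.
- tripod_foot: Bronze leveling tripod foot, 56 mm wide, 55 mm high, beside the box; leave it alone. Origin under its centre.
- clevis_pin: Steel clevis pin standing on its head, 22 mm wide, 48 mm high, between robot and box; leave it alone. Origin under its centre.
- panel: The sloped aluminium panel, on a very stiff hinge that does not give under a light push. Origin on the hinge, in the middle of the low edge of its underside (12 mm under the face, 60 mm downhill of its centre); axes as panel_face.
There are look-alikes about, which are no part of the job. Of the things shaped like the bezel, the steel one is meant. What is meant by the lens is not yellow, and is the larger of those in its own colour.

How it is judged:
On the way:
1. the lens lies in the pocket, flange down and dome outward, let go (z of lens in the frame of panel_face between -0.0085 and -0.0045 m and distance between lens and panel_face below 0.0095 m and z of lens_top in the frame of panel_face above 0.015 m and contact force between the fingers and lens below 0.1 N), for 0.2 s.
At the end, for the whole second after the job is handed in: Lens in the pocket (underside 4.5 to 8.5 mm under the face), dome out; bezel on the panel, centred within 8 mm, within 2 mm of the face, parallel within 0.03 rad, square within 0.14 rad (any quarter turn), at rest, gripped by the fingers and pressing on the panel with 4 to 40 N (z of lens in the frame of panel_face between -0.0085 and -0.0045 m and distance between lens and panel_face below 0.0095 m and z of lens_top in the frame of panel_face above 0.015 m and angle between the z axis of bezel and the z axis of panel_face, either way round below 0.03 rad and (angle between the x axis of bezel and the x axis of panel_face, either way round below 0.14 rad or angle between the x axis of bezel and the y axis of panel_face, either way round below 0.14 rad) and z of bezel in the frame of panel_face between -0.002 and 0.002 m and distance between bezel and panel_face below 0.008 m and contact force between bezel and panel between 4 and 40 N and contact force between the fingers and bezel above 4 N and linear speed of bezel below 0.02 m/s); the arm keeps its last pose, push and grip.
It fails at once if a bystander is moved by more than 20 mm (distance of any of gps_puck, tripod_foot, clevis_pin from where it was at the start of the episode above 0.02 m).
It fails at once if the bezel is rammed against the panel (contact force between bezel and panel above 80 N).
It also fails if it takes over 61 s, if anything falls off the work surface, if the arm or the gripper's body presses on something with over 40 N, if the wrist force passes 120 N, or if a joint passes its speed limit or range.

## Working session

There is one attempt and no reset: what is moved stays moved. The work goes in short steps, Python scripts to look and compute and a shell command to move; the robot and the scene stay as the last step left them, time stands still between calls to the robot, and variables do not carry over. Pictures are saved under pics/ and viewed, at most 10 in all, crops included, and the job is handed in when it is done.

```bash
mkdir -p pics; ls; python3 - <<'E'
from workcell import bot
import cv2,numpy as np
print(bot.read_state(), bot.nose_length)
for n in ["scene","top"]:
    im=bot.get_image(n); cv2.imwrite(f"pics/{n}0.png",im[:,:,::-1])
    print(n,bot.camera_info(n))
print(bot.camera_info("wrist"))
E
```

```text
pics
{'clock': 0.0, 'qpos': array([-1.23960147e+00,  3.00475000e-01,  1.52159584e+00,  6.18609664e-06,
        1.32075296e+00, -6.66170296e-02]), 'joint_velocities': array([ 3.87865985e-05, -1.57985569e-05, -6.55003768e-05,  1.69662073e-04,
        5.77727653e-04, -5.68300675e-04]), 'joint_torque': array([-6.75796782e-04, -5.31808412e+01, -3.52740920e+01,  7.08032283e-02,
        2.43821600e-02, -1.43544225e-04]), 'position': array([ 0.21297318, -0.50679913,  0.21587796]), 'ee_rot': array([ 9.80283313e-01,  1.97596174e-01, -7.82259538e-05, -6.10589630e-04]), 'force': array([0.4029577 , 0.51461453, 0.35896325]), 'moment': array([ 0.02249606, -0.01063676,  0.01362213]), 'finger_force': 0.0, 'grip_width': 0.0939271481515139} 0.011
scene {'fx': 439.83331384333303, 'fy': 439.83331384333303, 'cx': 278.32790649115293, 'cy': 208.04616975310827, 'extrinsics': array([[-0.80070034, -0.36038266,  0.4785429 ,  1.07842233],
       [ 0.59889297, -0.50068996,  0.62500942,  0.65198718],
       [ 0.01435907,  0.78704123,  0.61673326,  0.73411433],
       [ 0.        ,  0.        ,  0.        ,  1.        ]])}
top {'fx': 391.1560226350219, 'fy': 391.1560226350219, 'cx': 277.82206721572356, 'cy': 205.92362281680445, 'extrinsics': array([[-0.00632041,  0.99308066, -0.11726406,  0.42086753],
       [-0.99992568, -0.00505386,  0.01109497, -0.01060586],
       [ 0.01042557,  0.11732547,  0.99303879,  1.1511116 ],
       [ 0.        ,  0.        ,  0.        ,  1.        ]])}
{'fx': 304.50487632123367, 'fy': 304.50487632123367, 'cx': 286.01141667602803, 'cy': 209.95555682413308, 'extrinsics': array([[ 3.87777887e-01,  8.96641363e-01,  2.13688038e-01,
         2.73894218e-01],
       [-9.21752606e-01,  3.77381146e-01,  8.91941958e-02,
        -4.80856183e-01],
       [-6.66631383e-04, -2.31555042e-01,  9.72821576e-01,
         3.84841668e-01],
       [ 0.00000000e+00,  0.00000000e+00,  0.00000000e+00,
         1.00000000e+00]])}
```

View pics/top0.png

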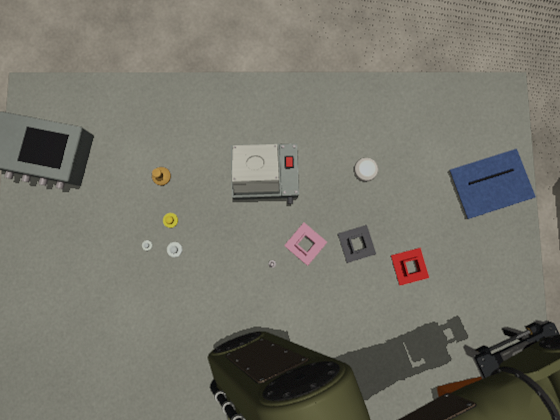

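View pics/scene0.png

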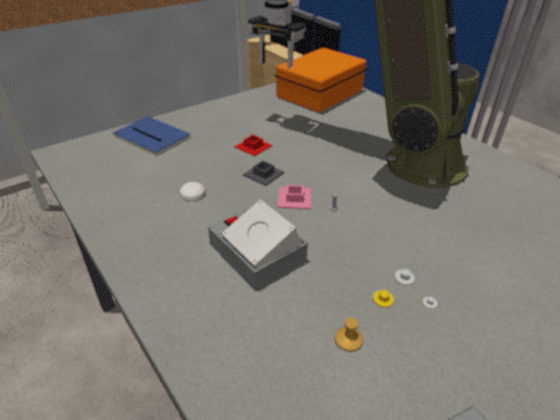

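Top view: lens-like things are yellow (170,220), large white/silver (174,249) and small white/silver (147,245). The lens is the larger non-yellow one at (174,249). Bezel-like things are pink (305,243), dark steel (357,243) and red (410,266). The bezel is the dark one at (357,243). The panel is centred around (256,162); the pin is at (271,264), the foot at (160,176) and the puck at (366,169).

```bash
cat > h.py <<'E'
import numpy as np,cv2
from scipy.spatial.transform import Rotation as R
from workcell import bot
def ray(ci,p):
    E=ci["extrinsics"];d=np.array([(p[0]-ci["cx"])/ci["fx"],-(p[1]-ci["cy"])/ci["fy"],-1.])
    d=E[:3,:3]@d;return E[:3,3],d/np.linalg.norm(d)
def onz(ci,p,z):
    o,d=ray(ci,p);return o+d*(z-o[2])/d[2]
def tri(rs):
    A=sum(np.eye(3)-np.outer(d,d) for o,d in rs);b=sum((np.eye(3)-np.outer(d,d))@o for o,d in rs)
    x=np.linalg.solve(A,b);return x,[round(1000*float(np.linalg.norm(np.cross(x-o,d))),1) for o,d in rs]
def blobs(mask,amin=20):
    n,l,s,c=cv2.connectedComponentsWithStats(mask.astype(np.uint8));return [(s[i],c[i],l==i) for i in range(1,n) if s[i][4]>=amin]
def proj(ci,X):
    E=ci["extrinsics"];q=E[:3,:3].T@(np.array(X)-E[:3,3]);return ci["cx"]+ci["fx"]*q[0]/-q[2],ci["cy"]+ci["fy"]*q[1]/q[2]
E
python3 - <<'E'
from h import *
ct=bot.camera_info("top")
for n,p,z in [("lens",(174,249),.005),("small",(147,245),.005),("yel",(170,220),.005),("bez",(357,243),.005),("pin",(271,264),.04),("panel",(256,162),.09),("puck",(366,169),.029),("foot",(160,176),.05)]:
    print(n,onz(ct,p,z).round(3))
t=cv2.imread("pics/top0.png");s=cv2.imread("pics/scene0.png")
a=cv2.resize(t[130:270,135:235],None,fx=3,fy=3,interpolation=2)[:420]
a=cv2.resize(t[205:265,135:195],(300,300));b=cv2.resize(t[205:285,325:405],(300,300))
c=cv2.resize(t[130:210,225:305],(300,300));d=cv2.resize(s[190:290,205:305],(300,300))
cv2.imwrite("pics/crop1.png",np.vstack([np.hstack([a,b]),np.hstack([c,d])]))
E
```

```text
lens [0.432 0.279 0.005]
small [0.444 0.358 0.005]
yel [0.516 0.293 0.005]
bez [ 0.446 -0.254  0.005]
pin [ 0.388 -0.003  0.04 ]
panel [0.669 0.037 0.09 ]
puck [ 0.661 -0.282  0.029]
foot [0.639 0.313 0.05 ]
```

View pics/crop1.png

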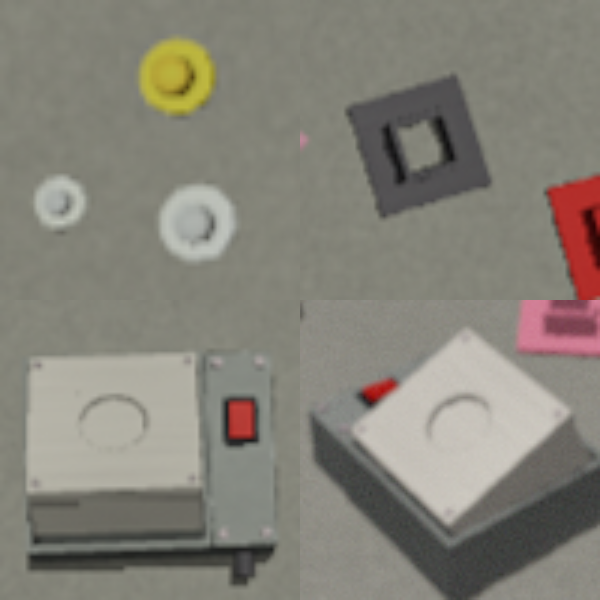

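Crop confirms: the large silver lens (lower right of the three) and the dark steel bezel. The panel corners are clear in both views.

```bash
cat >> h.py <<'E'
def quadfit(P):
    # corners (+x+y),(+x-y),(-x-y),(-x+y): centre, uphill x axis, level y, normal
    P=np.array(P);c=P.mean(0);u=(P[2]+P[3]-P[0]-P[1]);v=(P[1]+P[2]-P[0]-P[3])
    n=np.cross(u,v);n/=np.linalg.norm(n);n*=np.sign(n[2]);x=u/np.linalg.norm(u);y=np.cross(n,x)
    return c,x,y,n,np.linalg.norm(u)/2,np.linalg.norm(v)/2
E
python3 - <<'E'
from h import *
ct=bot.camera_info("top");cs=bot.camera_info("scene")
T=[(28,57),(195,52),(203,190),(28,192)];S=[(150,225),(53,132),(165,28),(270,110)]
P=[]
for t,s in zip(T,S):
    x,e=tri([ray(ct,(225+t[0]/3.75-.4,130+t[1]/3.75-.4)),ray(cs,(205+s[0]/3-.3,190+s[1]/3-.3))]);P.append(x);print(x.round(4),e)
c,x,y,n,a,b=quadfit(P);print(c,x,y,n,a,b,"slope",np.arccos(n[2]))
E
# wrist look geometry
python3 - <<'E'
from h import *
s=bot.read_state();ci=bot.camera_info("wrist");Rt=R.from_quat(s["ee_rot"]).as_matrix()
print((Rt.T@(ci["extrinsics"][:3,3]-s["position"])).round(3),(Rt.T@ci["extrinsics"][:3,:3]).round(2))
print("lens delta tool /40mm",(Rt.T@(np.array([.432,.279,.15])-s["position"])/.04).round(2))
E
```

```text
[0.7216 0.1062 0.0733] [1.2, 1.2]
[ 0.725  -0.0193  0.0718] [1.7, 1.7]
[ 0.6133 -0.0258  0.1164] [1.2, 1.2]
[0.6108 0.1    0.1187] [0.3, 0.3]
[0.66768823 0.04030064 0.09508048] [-0.92568209 -0.05302201  0.37456821] [ 0.04716611 -0.99857938 -0.02479083] [ 0.37535055 -0.0052815   0.92686788] 0.12017765074835104 0.12571840464023004 slope 0.38481503045325005
[ 0.066 -0.001 -0.169] [[ 0.    0.97  0.23]
 [ 1.   -0.   -0.  ]
 [-0.    0.23 -0.97]]
lens delta tool /40mm [ 12.66 -15.99   1.67]
```

```bash
A='[3.1,-3.95,0,0,0,0,-1, 3.1,-3.95,0,0,0,0,-1, 3.1,-3.95,0,0,0,0,-1, 3.1,-3.95,0,0,0,0,-1, 3.1,-3.95,0,0,0,0,-1]'
for i in 1; do :; done
python3 -m crank '[3.1,-3.95,0,0,0,0,-1,3.1,-3.95,0,0,0,0,-1,3.1,-3.95,0,0,0,0,-1,3.1,-3.95,0,0,0,0,-1,3.1,-3.95,0,0,0,0,-1]'
python3 -m crank '[3.1,-3.95,0,0,0,0,-1,3.1,-3.95,0,0,0,0,-1,3.1,-3.95,0,0,0,0,-1,3.1,-3.95,0,0,0,0,-1,3.1,-3.95,0,0,0,0,-1]'
python3 -m crank '[3.1,-3.95,0,0,0,0,-1,3.1,-3.95,0,0,0,0,-1,3.1,-3.95,0,0,0,0,-1,3.1,-3.95,0,0,0,0,-1,3.1,-3.95,0,0,0,0,-1]'
python3 -m crank '[3.1,-3.95,0,0,0,0,-1,3.1,-3.95,0,0,0,0,-1,3.1,-3.95,0,0,0,0,-1,3.1,-3.95,0,0,0,0,-1,3.1,-3.95,0,0,0,0,-1]'
```

```text
clock: 0.52
position: [0.2662, -0.3109, 0.2161]
ee_rot: [0.98, 0.198, -0.0, -0.0]
force: [0.0, -0.1, 0.1]
grip_width: 0.0943
finger_force: 0.0
clock: 0.93
position: [0.3191, -0.1173, 0.2165]
ee_rot: [0.98, 0.198, 0.0, 0.0]
force: [0.2, -0.7, 0.6]
grip_width: 0.0938
finger_force: 0.0
clock: 1.35
position: [0.3723, 0.0768, 0.2165]
ee_rot: [0.98, 0.198, 0.0, -0.0]
force: [0.2, -0.9, -0.0]
grip_width: 0.094
finger_force: 0.0
clock: 1.77
position: [0.4254, 0.2705, 0.216]
ee_rot: [0.98, 0.198, -0.0, 0.0]
force: [0.7, -1.2, 0.6]
grip_width: 0.094
finger_force: 0.0
```

```bash
cat > lookw.py <<'E'
import sys
from h import *
s=bot.read_state();ci=bot.camera_info("wrist");im=bot.get_image("wrist")[:,:,::-1].copy()
np.savez(f"w_{sys.argv[1]}.npz",**ci,pos=s["position"],rot=s["ee_rot"])
cv2.imwrite(f"pics/{sys.argv[1]}.png",im)
E
python3 lookw.py lens1; python3 - <<'E'
from h import *
ci=np.load("w_lens1.npz")
print(proj(ci,(.432,.279,.005)),proj(ci,(.432,.279,.025)),proj(ci,(.432,.301,.005)))
im=cv2.imread("pics/lens1.png");g=im.min(2);sat=im.max(2).astype(int)-g
for st,c,m in blobs((g>150)&(sat<40),100): print(st,c.round(1))
E
```

```text
(np.float64(282.1466610291589), np.float64(183.89068269333234)) (np.float64(281.94432599270993), np.float64(186.38464859249814)) (np.float64(265.91487471962967), np.float64(177.102760579242))
[214 139  24  25 469] [225.4 150.8]
[265 168  35  28 612] [281.6 180.8]
```

View pics/lens1.png

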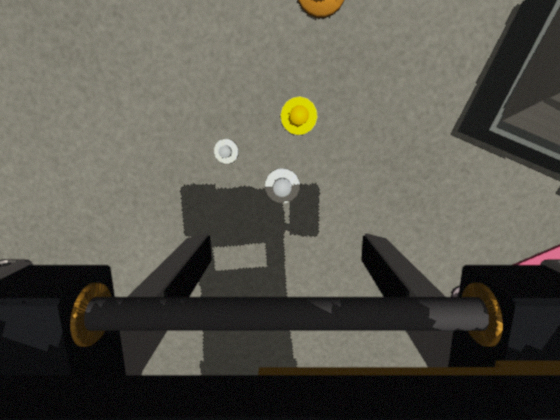

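Wrist view: the lens flange is at about (282,185), half in shadow. The small one is at (226,151) and the yellow one at (299,115).

```bash
python3 - <<'E'
from h import *
ci=np.load("w_lens1.npz");p=onz(ci,(282,185.2),.005);print(p)
s=bot.read_state();Rt=R.from_quat(s["ee_rot"]).as_matrix();print(s["position"])
print((Rt.T@(np.r_[p[:2],.020]-s["position"])/.04).round(2))
E
```

```text
[0.43039727 0.27852941 0.005     ]
[0.42619186 0.27396731 0.21563677]
[ 0.14 -0.06  4.89]
```

```bash

python3 -m crank '[0.14,-0.06,1,0,0,0,0.05,0.14,-0.06,2,0,0,0,0.05,0.14,-0.06,3,0,0,0,0.05,0.14,-0.06,3.5,0,0,0,0.05,0.14,-0.06,3.5,0,0,0,0.05]' 20
python3 lookw.py lens2
python3 -m crank '[0,0,0.6,0,0,0,0.05,0,0,1,0,0,0,0.05,0,0,1.3,0,0,0,0.05,0,0,1.4,0,0,0,0.05,0,0,1.4,0,0,0,0.05]' 20
```

```text
clock: 2.23
position: [0.4275, 0.2709, 0.072]
ee_rot: [0.98, 0.198, -0.004, 0.001]
force: [-0.2, -0.3, -0.2]
grip_width: 0.0639
finger_force: 0.0
clock: 2.7
position: [0.4302, 0.2723, 0.0214]
ee_rot: [0.98, 0.198, 0.0, -0.0]
force: [0.3, -0.2, -0.2]
grip_width: 0.0444
finger_force: 0.0
```

View pics/lens2.png

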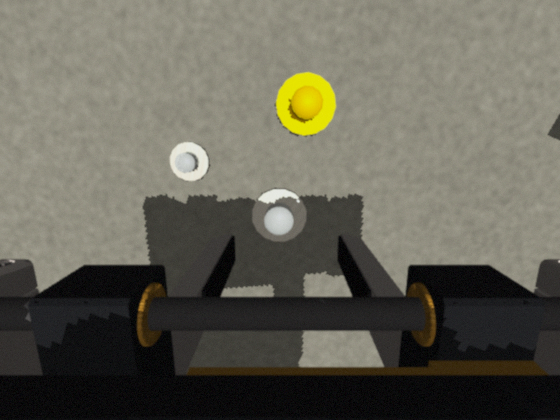

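```bash
python3 - <<'E'
from h import *
ci=np.load("w_lens2.npz");print(ci["pos"],onz(ci,(279,215),.005),onz(ci,(279,220.5),.025))
s=bot.read_state();p=onz(ci,(279,215),.005);Rt=R.from_quat(s["ee_rot"]).as_matrix();print(s["position"],(Rt.T@(np.r_[p[:2],.0195]-s["position"])/.04).round(3))
E
```

```text
[0.42746816 0.27086293 0.07204109] [0.43013016 0.27847376 0.005     ] [0.43131332 0.27850382 0.025     ]
[0.43021829 0.27233927 0.02136888] [ 0.057 -0.142  0.047]
```

Wrist view: the lens is centred between the fingers at (279,215). The y error left is about 6 mm, so I correct it and close.

```bash

python3 -m crank '[0.06,-0.14,0.04,0,0,0,0.05,0.06,-0.14,0.04,0,0,0,0.05,0.06,-0.14,0.04,0,0,0,0.6,0.06,-0.14,0.04,0,0,0,0.8,0.06,-0.14,0.04,0,0,0,0.8]' 20
python3 -m crank '[0,0,0,0,0,0,0.8,0,0,0,0,0,0,0.8,0,0,0,0,0,0,0.8,0,0,0,0,0,0,0.8,0,0,0,0,0,0,0.8]' 20
python3 -m crank '[0,0,-1,0,0,0,0.8,0,0,-2,0,0,0,0.8,0,0,-3,0,0,0,0.8,0,0,-4,0,0,0,0.8,0,0,-4.5,0,0,0,0.8]' 20
python3 lookw.py lens3
```

```text
clock: 3.12
position: [0.4299, 0.2783, 0.0193]
ee_rot: [0.98, 0.198, 0.0, -0.0]
force: [-0.0, -0.5, -0.5]
grip_width: 0.0281
finger_force: 0.0
clock: 3.53
position: [0.4299, 0.2783, 0.0191]
ee_rot: [0.98, 0.198, 0.0, -0.0]
force: [-1.4, -1.3, 4.7]
grip_width: 0.0209
finger_force: 20.0
clock: 3.95
position: [0.4305, 0.2786, 0.2035]
ee_rot: [0.98, 0.198, 0.002, -0.001]
force: [0.5, -0.3, 0.2]
grip_width: 0.0213
finger_force: 20.0
```

```bash
cat >> h.py <<'E'
def panelR(yaw,slope):  # columns: panel x (uphill), y level, n ; yaw = heading of uphill
    n=np.array([-np.cos(yaw)*np.sin(slope),-np.sin(yaw)*np.sin(slope),np.cos(slope)])
    y=np.array([-np.sin(yaw),np.cos(yaw),0]);return np.c_[np.cross(y,n),y,n]
def toolR(P): return np.c_[-P[:,0],P[:,1],-P[:,2]]  # tool x downhill, z into panel
def go(p,Rg,pos=None,rot=None):
    s=bot.read_state();Rt=R.from_quat(s["ee_rot"]).as_matrix()
    print("shift",(Rt.T@(np.array(p)-s["position"])/.04).round(3),"turn",np.degrees(R.from_matrix(Rt.T@Rg).as_rotvec()).round(2),"at",s["position"].round(4),"q",s["qpos"].round(2),"F",s["force"].round(1))
E
python3 - <<'E'
from h import *
c=np.array([.6677,.0403,.0951]);yaw=np.arctan2(-.0527,-.9257)
P=panelR(yaw,.385);print(P,toolR(P),np.linalg.det(toolR(P)))
go(c+P[:,2]*.14,toolR(P))
E
```

```text
[[-0.92530019  0.05683786  0.37495202]
 [-0.05267724 -0.99838342  0.02134598]
 [ 0.37555914  0.          0.92679843]] [[ 0.92530019  0.05683786 -0.37495202]
 [ 0.05267724 -0.99838342 -0.02134598]
 [-0.37555914  0.         -0.92679843]] 1.0
shift [ 4.377  8.233 -0.451] turn [  3.63 -22.32  19.32] at [0.4313 0.2791 0.2056] q [0.5  0.22 1.64 0.   1.27 1.68] F [0.2 0.6 3. ]
```

```bash

python3 -m crank '[2.2,4.2,-0.2,0,0,0,0.8,2.2,4.2,-0.2,0,0,0,0.8,2.2,4.2,-0.2,0,0,0,0.8,2.2,4.2,-0.2,0,0,0,0.8,2.2,4.2,-0.2,0,0,0,0.8]'
python3 -m crank '[2.18,4,-0.25,3.6,-22.3,19.3,0.8,2.18,4,-0.25,3.6,-22.3,19.3,0.8,2.18,4,-0.25,3.6,-22.3,19.3,0.8,2.18,4,-0.25,3.6,-22.3,19.3,0.8,2.18,4,-0.25,3.6,-22.3,19.3,0.8]'
python3 -m crank '[0,0,0,0,0,0,0.8,0,0,0,0,0,0,0.8,0,0,0,0,0,0,0.8]'
python3 lookw.py pan1
python3 - <<'E'
from h import *
c=np.array([.6677,.0403,.0951]);P=panelR(np.arctan2(-.0527,-.9257),.385)
go(c+P[:,2]*.14,toolR(P))
ci=np.load("w_pan1.npz");print([np.round(proj(ci,c+P@np.array([a*.06,b*.063,0])),1) for a,b in [(-1,-1),(-1,1),(1,1),(1,-1)]], np.round(proj(ci,c),1))
E
```

```text
clock: 4.42
position: [0.5782, 0.1544, 0.206]
ee_rot: [0.98, 0.197, -0.0, 0.0]
force: [-1.6, 0.7, -0.8]
grip_width: 0.0213
finger_force: 20.0
clock: 4.83
position: [0.6938, 0.0663, 0.2148]
ee_rot: [0.985, 0.054, -0.165, 0.006]
force: [-0.1, -0.1, 1.0]
grip_width: 0.0215
finger_force: 20.0
clock: 5.08
position: [0.6928, 0.0682, 0.2153]
ee_rot: [0.985, 0.057, -0.164, 0.006]
force: [0.1, -0.4, -0.3]
grip_width: 0.0215
finger_force: 20.0
shift [ 0.514  0.703 -0.398] turn [ 0.83 -3.29  3.2 ] at [0.6926 0.0685 0.2165] q [ 0.05  0.89  0.65 -0.02  1.93  1.5 ] F [-0.6  0.5 -0.7]
[array([249.7, 126.9]), array([383.7, 134.7]), array([370.4, 256.5]), array([245.6, 250.5])] [312.6 194.3]
```

View pics/pan1.png

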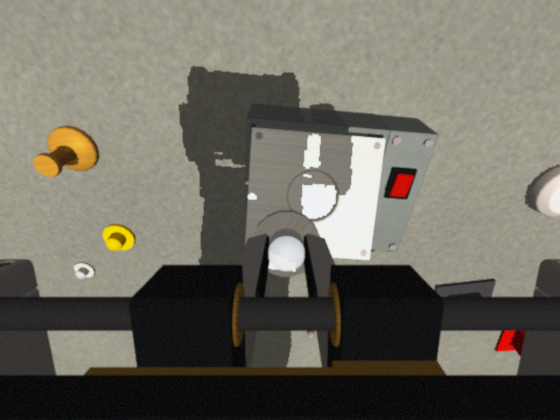

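Wrist view: panel corners near (250,126), (385,135) and (372,260), pocket centre about (312,195); all close to the predicted pixels. I enlarge to refine.

```bash
python3 - <<'E'
import cv2
im=cv2.imread("pics/pan1.png")[110:270,235:395]
cv2.imwrite("pics/pan1c.png",cv2.resize(im,(592,592),interpolation=2))
E
```

```text
(no output)
```

View pics/pan1c.png

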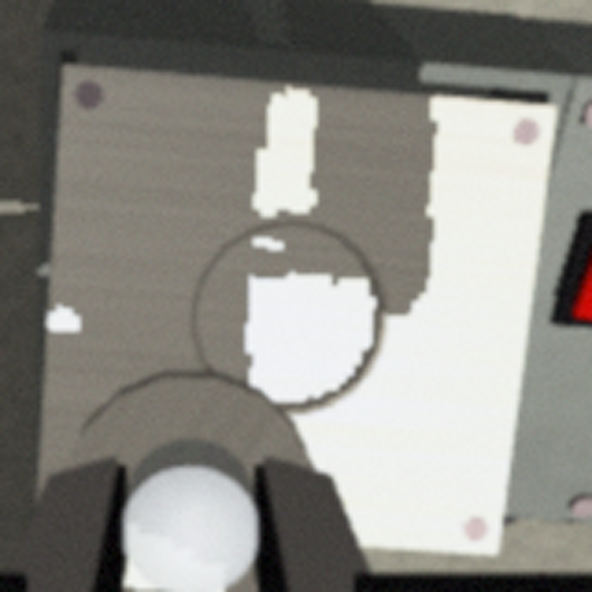

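```bash
python3 - <<'E'
from h import *
ct=bot.camera_info("top");cs=bot.camera_info("scene");cw=np.load("w_pan1.npz")
T=[(28,57),(195,52),(203,190),(28,192)];S=[(150,225),(53,132),(165,28),(270,110)];W=[(62,66),(557,104),(499,555),None]
P=[]
for t,s,w in zip(T,S,W):
    rs=[ray(ct,(225+t[0]/3.75-.4,130+t[1]/3.75-.4)),ray(cs,(205+s[0]/3-.3,190+s[1]/3-.3))]
    if w: rs+=[ray(cw,(235+w[0]/3.7-.4,110+w[1]/3.7-.4))]*2
    x,e=tri(rs);P.append(x);print(x.round(4),e)
    if w:print("  w+t",tri([rs[0],rs[2]])[0].round(4),"w+s",tri([rs[1],rs[2]])[0].round(4))
c,x,y,n,a,b=quadfit(P);print(c,x,y,n,a,b,"slope",np.arccos(n[2]))
print("pocket c", tri([ray(cw,(311.9,195)),ray(ct,(225+114/3.75-.4,130+122.5/3.75-.4)),ray(cs,(205+460/3-.3,190+423/3-.3-100))]))
E
```

```text
[0.7205 0.1054 0.0736] [1.9, 1.6, 1.1, 1.1]
  w+t [0.7211 0.1046 0.0784] w+s [0.719  0.1049 0.0706]
[ 0.7245 -0.0205  0.0724] [1.7, 2.6, 1.2, 1.2]
  w+t [ 0.7252 -0.0203  0.0762] w+s [ 0.7215 -0.0239  0.066 ]
[ 0.6128 -0.0255  0.1179] [0.8, 2.0, 0.7, 0.7]
  w+t [ 0.6121 -0.0253  0.1184] w+s [ 0.6146 -0.0246  0.1193]
[0.6108 0.1    0.1187] [0.3, 0.3]
[0.66717022 0.03984425 0.09566833] [-0.92455788 -0.04328531  0.37857511] [ 0.04077606 -0.99906095 -0.0146466 ] [0.37885359 0.00189517 0.92545468] 0.11974629892121154 0.1257384795901697 slope 0.38856235365208597
pocket c (array([0.6143466 , 0.09172413, 0.11387132]), [75.5, 71.1, 143.7])
```

```bash
python3 - <<'E'
from h import *
ct=bot.camera_info("top");cs=bot.camera_info("scene");cw=np.load("w_pan1.npz")
print("pocket c", tri([ray(cw,(311.9,195)),ray(ct,(225+114/3.75-.4,130+122.5/3.75-.4)),ray(cs,(205+160/3-.3,190+123/3-.3))]))
print(onz(cw,(311.9,195),.0955))
c=np.array([.6674,.0400,.0955]);P=panelR(np.pi+.049,.387)
go(c+P[:,2]*.045,toolR(P))
E
```

```text
pocket c (array([0.66650799, 0.04047676, 0.09332785]), [0.5, 1.1, 0.8])
[0.66712505 0.04087986 0.0955    ]
shift [0.37  0.675 1.966] turn [ 0.99 -3.4   3.62] at [0.6926 0.0685 0.2165] q [ 0.05  0.89  0.65 -0.02  1.93  1.5 ] F [-0.6  0.5 -0.7]
```

```bash

python3 -m crank '[0.37,0.66,0,1,-3.4,3.6,0.8,0.37,0.66,0.5,1,-3.4,3.6,0.8,0.37,0.66,1,1,-3.4,3.6,0.8,0.37,0.66,1.5,1,-3.4,3.6,0.8,0.37,0.66,1.95,1,-3.4,3.6,0.8]'
python3 -m crank '[0,0,0,0,0,0,0.8,0,0,0,0,0,0,0.8,0,0,0,0,0,0,0.8]'
python3 lookw.py pan2
python3 - <<'E'
from h import *
c=np.array([.667,.0405,.095]);P=panelR(np.pi+.049,.387)
go(c+P[:,2]*.0141,toolR(P))
ci=np.load("w_pan2.npz")
Rt=R.from_quat(ci["rot"]).as_matrix()
print("pocket",proj(ci,c),"lens bottom",proj(ci,ci["pos"]+Rt@[0,0,.0191]))
im=cv2.imread("pics/pan2.png")[150:310,205:365]
cv2.imwrite("pics/pan2c.png",cv2.resize(im,(592,592),interpolation=2))
E
```

```text
clock: 5.55
position: [0.6839, 0.0415, 0.1376]
ee_rot: [0.981, 0.024, -0.192, 0.005]
force: [0.4, 0.2, -0.2]
grip_width: 0.0211
finger_force: 20.0
clock: 5.8
position: [0.6854, 0.0413, 0.14]
ee_rot: [0.981, 0.024, -0.191, 0.005]
force: [0.5, 1.1, -0.3]
grip_width: 0.0214
finger_force: 20.0
shift [-0.009 -0.005  0.862] turn [ 0.   -0.16 -0.01] at [0.6856 0.0412 0.1399] q [ 0.01  0.94  0.74 -0.01  1.84  1.53] F [ 0.8 -0.2  0.2]
pocket (np.float64(286.11924716038914), np.float64(228.82998795462964)) lens bottom (np.float64(286.26164685863245), np.float64(241.82526912712638))
```

View pics/pan2c.png

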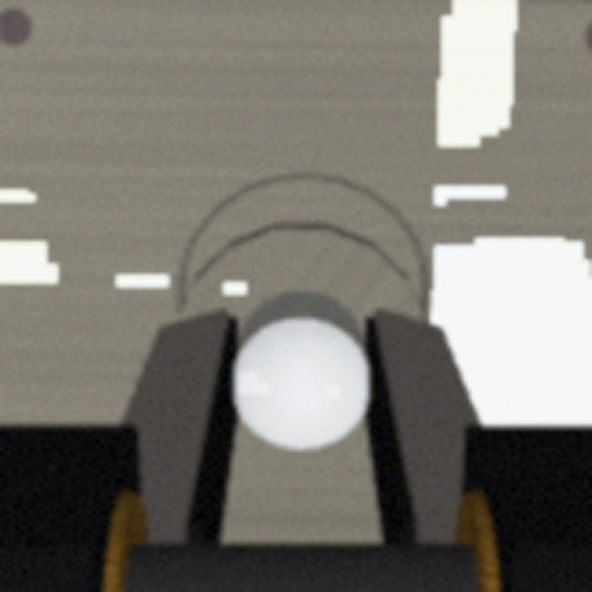

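```bash
python3 - <<'E'
from h import *
ci=np.load("w_pan2.npz");Rt=R.from_quat(ci["rot"]).as_matrix();c=np.array([.667,.0405,.095]);P=panelR(np.pi+.049,.387)
print("flange far edge",proj(ci,ci["pos"]+Rt@[.022,0,.0141]),"seen 210.1; pocket far edge",proj(ci,c-P[:,0]*.0245),"seen 196.9")
E
```

```text
flange far edge (np.float64(286.2873617915921), np.float64(210.69195229722175)) seen 210.1; pocket far edge (np.float64(286.13054759861114), np.float64(196.44301510929407)) seen 196.9
```

Crop: pocket rim and lens flange are concentric in y (columns 304 vs 302), within about 1 mm along the slope. Lowering.

```bash

python3 -m crank '[-0.03,0,0.3,0,0,0,0.8,-0.03,0,0.5,0,0,0,0.8,-0.03,0,0.65,0,0,0,0.8,-0.03,0,0.75,0,0,0,0.8,-0.03,0,0.8,0,0,0,0.8]'
python3 -m crank '[0,0,0.03,0,0,0,0.8,0,0,0.05,0,0,0,0.8,0,0,0.05,0,0,0,0.8]'
python3 - <<'E'
from h import *
c=np.array([.667,.0405,.095]);P=panelR(np.pi+.049,.387);s=bot.read_state();print(P.T@(s["position"]-c),P.T@s["force"])
E
```

```text
clock: 6.27
position: [0.6716, 0.0402, 0.108]
ee_rot: [0.981, 0.024, -0.193, 0.005]
force: [2.6, -0.4, 2.4]
grip_width: 0.0215
finger_force: 20.0
clock: 6.52
position: [0.6717, 0.0401, 0.1079]
ee_rot: [0.981, 0.024, -0.191, 0.005]
force: [0.9, 1.4, 5.1]
grip_width: 0.0208
finger_force: 20.0
[0.00056643 0.0005963  0.01369083] [ 0.98374324 -1.31454229  5.09809875]
```

```bash

python3 -m crank '[0,0,0.03,0,0,0,0.8,0,0,0.03,0,0,0,0.8,0,0,0.03,0,0,0,0.8,0,0,0.03,0,0,0,0.8]'
python3 -c "
from h import *
c=np.array([.667,.0405,.095]);P=panelR(np.pi+.049,.387);s=bot.read_state();print(P.T@(s['position']-c),P.T@s['force'])"
python3 -m crank '[0,0,0.03,0,0,0,0.8,0,0,0.03,0,0,0,0.8,0,0,0.03,0,0,0,0.8,0,0,0.03,0,0,0,0.8]'
python3 -c "
from h import *
c=np.array([.667,.0405,.095]);P=panelR(np.pi+.049,.387);s=bot.read_state();print(P.T@(s['position']-c),P.T@s['force'])"
```

```text
clock: 6.85
position: [0.6716, 0.0401, 0.1078]
ee_rot: [0.981, 0.024, -0.19, 0.005]
force: [3.3, -0.5, 11.0]
grip_width: 0.0215
finger_force: 20.0
[0.00056074 0.0006458  0.01361148] [ 1.13193242  0.65004836 11.46293115]
clock: 7.18
position: [0.6716, 0.0401, 0.1077]
ee_rot: [0.982, 0.024, -0.19, 0.005]
force: [4.2, -0.4, 15.9]
grip_width: 0.0214
finger_force: 20.0
[0.00054229 0.00062972 0.01352317] [ 2.14294244  0.61499181 16.25550741]
```

```bash

python3 -m crank '[0,0,-0.06,0,0,0,0.8,0,0,-0.06,0,0,0,0.5,0,0,-0.06,0,0,0,0.25,0,0,-0.06,0,0,0,0.25,0,0,-0.06,0,0,0,0.25]'
python3 -m crank '[0,0,-0.3,0,0,0,0.25,0,0,-0.8,0,0,0,0.25,0,0,-1.6,0,0,0,0.25,0,0,-2.5,0,0,0,0.25,0,0,-3.4,0,0,0,0]'
python3 -m crank '[0,0,-0.3,0,0,0,0,0,0,-0.3,0,0,0,0,0,0,-0.3,0,0,0,0,0,0,-0.3,0,0,0,0]'
python3 lookw.py pan3
python3 - <<'E'
import cv2
im=cv2.imread("pics/pan3.png")[90:270,190:390]
cv2.imwrite("pics/pan3c.png",cv2.resize(im,(640,576),interpolation=2))
E
```

```text
clock: 7.6
position: [0.6709, 0.0401, 0.1061]
ee_rot: [0.981, 0.024, -0.193, 0.005]
force: [0.0, -0.4, -0.4]
grip_width: 0.0349
finger_force: 0.0
clock: 8.02
position: [0.7195, 0.0424, 0.2256]
ee_rot: [0.981, 0.024, -0.191, 0.005]
force: [0.5, -0.2, 1.6]
grip_width: 0.0386
finger_force: 0.0
clock: 8.35
position: [0.7235, 0.0426, 0.2315]
ee_rot: [0.981, 0.024, -0.194, 0.005]
force: [1.0, 0.3, -0.2]
grip_width: 0.0469
finger_force: 0.0
```

View pics/pan3c.png

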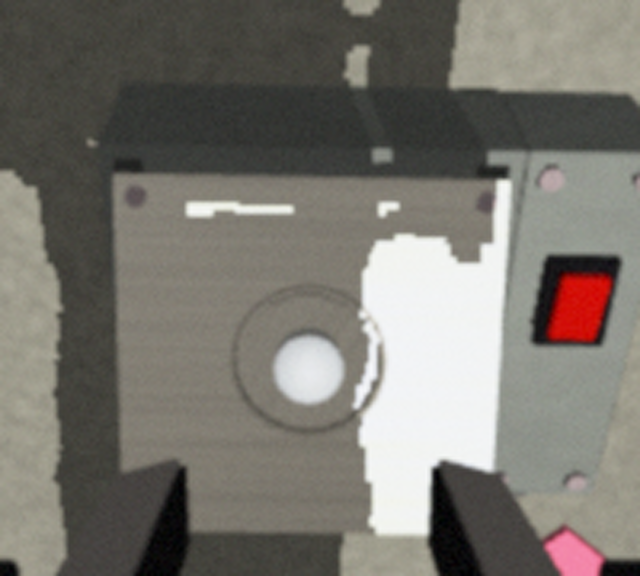

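Crop: the lens sits in the pocket, stud at (308,368) inside the ring centred (308,360), dome outward. Now the panel slope, from its four edges with PnP at the known 120×126 mm size.

```bash
cat > edges.py <<'E'
from h import *
ci=np.load("w_pan3.npz");g=cv2.GaussianBlur(cv2.imread("pics/pan3.png"),(3,3),0).astype(float)
def edge(a,b,horiz,w=4):
    pts=[]
    for t in np.linspace(0.06,.94,60):
        q=np.array(a)*(1-t)+np.array(b)*t;i=np.arange(-w,w+.01,.25)
        X=(q[0]+(i if horiz else 0*i)).astype(np.float32);Y=(q[1]+(0*i if horiz else i)).astype(np.float32)
        v=cv2.remap(g,X[None],Y[None],1)[0];d=np.abs(np.gradient(v,axis=0)).sum(1);k=d.argmax()
        pts.append((X[k],Y[k]))
    pts=np.array(pts)
    for _ in range(4):
        l=cv2.fitLine(pts.astype(np.float32),cv2.DIST_HUBER,0,.01,.01).ravel();r=np.abs((pts-l[2:])@[-l[1],l[0]]);pts=pts[r<=max(.4,np.median(r)*2)]
    print(len(pts),r.mean().round(2));return np.cross([l[2],l[3],1],[l[2]+l[0],l[3]+l[1],1])
o=lambda X,Y:(190+X/3.2-.35,90+Y/3.2-.35)
L=edge(o(112,172),o(119,450),True);Rr=edge(o(510,178),o(496,470),True);F=edge(o(112,172),o(480,176),False);N=edge(o(195,533),o(425,534),False,3)
C=[np.cross(a,b) for a,b in [(F,L),(F,Rr),(N,Rr),(N,L)]];C=np.array([c[:2]/c[2] for c in C]);print(C.round(1).tolist())
obj=np.array([[-.06,-.063,0],[-.06,.063,0],[.06,.063,0],[.06,-.063,0]])
K=np.array([[ci["fx"],0,ci["cx"]],[0,ci["fy"],ci["cy"]],[0,0,1]]);
for k,r,t,e in zip(*(lambda o:(range(9),o[1],o[2],o[3].ravel()))(cv2.solvePnPGeneric(obj,C,K,None,flags=cv2.SOLVEPNP_IPPE))):
    E=ci["extrinsics"];Rw=E[:3,:3]@np.diag([1,-1,-1])@cv2.Rodrigues(r)[0];c=E[:3,:3]@np.diag([1,-1,-1])@t.ravel()+E[:3,3]
    print(c.round(4),Rw.round(4).tolist(),"slope",np.arccos(Rw[2,2]),"yaw-pi",np.arctan2(-Rw[1,0],-Rw[0,0]),e)
E
python3 edges.py
```

```text
54 0.2
42 0.18
43 0.18
41 0.03
[[224.2, 143.0], [349.2, 145.8], [342.6, 256.6], [227.7, 256.1]]
[0.6676 0.0401 0.0978] [[-0.9211, 0.0336, 0.3879], [-0.0305, -0.9994, 0.0141], [0.3882, 0.0011, 0.9216]] slope 0.3986705847874479 yaw-pi 0.03314814096844779 0.3220659823924503
[0.6721 0.0405 0.0965] [[-0.6952, 0.0438, 0.7175], [-0.019, -0.9989, 0.0427], [0.7186, 0.0161, 0.6953]] slope 0.8019836952983574 yaw-pi 0.02726016298697006 3.254401105682804
```

```bash
python3 - <<'E'
from h import *
ct=bot.camera_info("top")
Q=np.array([onz(ct,(325+a/3.75-.4,205+b/3.75-.4),.005) for a,b in [(155,77),(190,185),(82,216),(48,107)]])
print(Q.round(4),Q.mean(0),np.linalg.norm(np.roll(Q,-1,0)-Q,axis=1).round(4),[np.degrees(np.arctan2(*d[1::-1])).round(1) for d in np.roll(Q,-1,0)-Q])
h=np.radians([np.degrees(np.arctan2(*d[1::-1]))%90 for d in np.roll(Q,-1,0)-Q]).mean();h=(h+np.pi/4)%(np.pi/2)-np.pi/4;print("heading",np.degrees(h))
X=np.array([np.cos(h),np.sin(h),0]);T=np.c_[X,np.cross([0,0,-1],X),[0,0,-1]]
go(np.r_[Q.mean(0)[:2],.2],T)
E
```

```text
[[ 0.498  -0.2822  0.005 ]
 [ 0.4138 -0.3067  0.005 ]
 [ 0.3905 -0.2219  0.005 ]
 [ 0.475  -0.1975  0.005 ]] [ 0.44432588 -0.25206782  0.005     ] [0.0877 0.0879 0.088  0.0877] [np.float64(-163.8), np.float64(105.4), np.float64(16.1), np.float64(-74.8)]
heading 15.722578542928602
shift [-6.472  7.023  3.519] turn [ -2.53  22.27 -12.79] at [0.7234 0.0426 0.2317] q [ 0.01  1.09  0.26 -0.02  2.18  1.53] F [-0.2  0.2 -0.1]
```

```bash

python3 -m crank '[-2.9,3.16,1.58,-2.5,22.3,-12.8,-1,-2.9,3.16,1.58,-2.5,22.3,-12.8,-1,-2.9,3.16,1.58,-2.5,22.3,-12.8,-1,-2.9,3.16,1.58,-2.5,22.3,-12.8,-1,-2.9,3.16,1.58,-2.5,22.3,-12.8,-1]'
python3 - <<'E'
from h import *
h=np.radians(15.7);X=np.array([np.cos(h),np.sin(h),0]);T=np.c_[X,np.cross([0,0,-1],X),[0,0,-1]]
go([.4443,-.2521,.2],T)
E
```

```text
clock: 8.82
position: [0.663, -0.0299, 0.2272]
ee_rot: [0.993, 0.101, -0.062, -0.001]
force: [2.8, -0.9, 0.8]
grip_width: 0.0769
finger_force: 0.0
shift [-6.344  4.359  1.402] turn [-1.11  6.99 -4.1 ] at [ 0.663  -0.0299  0.2272] q [-0.09  0.64  1.02 -0.02  1.61  1.28] F [ 2.8 -0.9  0.8]
```

```bash

python3 -m crank '[-3.17,2.18,0.7,-1.1,7,-4.1,-1,-3.17,2.18,0.7,-1.1,7,-4.1,-1,-3.17,2.18,0.7,-1.1,7,-4.1,-1,-3.17,2.18,0.7,-1.1,7,-4.1,-1,-3.17,2.18,0.7,-1.1,7,-4.1,-1]'
python3 -m crank '[0,0,0,0,0,0,-1]'
python3 - <<'E'
from h import *
h=np.radians(15.7);X=np.array([np.cos(h),np.sin(h),0]);T=np.c_[X,np.cross([0,0,-1],X),[0,0,-1]]
go([.4443,-.2521,.2],T)
E
```

```text
clock: 9.23
position: [0.5502, -0.1438, 0.2141]
ee_rot: [0.991, 0.134, -0.002, -0.0]
force: [0.5, -1.0, 0.6]
grip_width: 0.0941
finger_force: 0.0
clock: 9.32
position: [0.5532, -0.1416, 0.2148]
ee_rot: [0.991, 0.134, -0.001, -0.0]
force: [0.2, -0.5, 0.2]
grip_width: 0.0941
finger_force: 0.0
shift [-3.359  1.939  0.375] turn [-0.04  0.11 -0.28] at [ 0.5532 -0.1416  0.2148] q [-0.31  0.35  1.46 -0.    1.33  0.99] F [ 0.2 -0.5  0.2]
```

```bash

python3 -m crank '[-3.36,1.94,0.5,0,0,-0.3,-1,-3.36,1.94,0.5,0,0,-0.3,-1,-3.36,1.94,0.5,0,0,-0.3,-1,-3.36,1.94,0.5,0,0,-0.3,-1,-3.36,1.94,0.5,0,0,-0.3,-1]'
python3 -m crank '[0,0,0,0,0,0,-1,0,0,0,0,0,0,-1,0,0,0,0,0,0,-1]'
python3 lookw.py bez1
python3 - <<'E'
from h import *
ci=np.load("w_bez1.npz");print(ci["pos"],ci["rot"])
im=cv2.imread("pics/bez1.png");
print([np.round(proj(ci,p),1) for p in [(.498,-.2822,.005),(.4138,-.3067,.005),(.3905,-.2219,.005),(.475,-.1975,.005)]])
u,v=np.int32(proj(ci,(.46,-.27,.005)));print(im[v-60:v+60:10,u-60:u+60:10].mean(2).astype(int))
cv2.imwrite("pics/bez1c.png",cv2.resize(im[90:270,180:380],(600,540),interpolation=2))
E
```

```text
clock: 9.73
position: [0.4438, -0.2533, 0.1941]
ee_rot: [0.991, 0.137, -0.002, -0.0]
force: [-0.5, -0.4, -0.2]
grip_width: 0.0942
finger_force: 0.0
clock: 9.98
position: [0.4475, -0.2504, 0.1951]
ee_rot: [0.99, 0.139, -0.001, -0.0]
force: [-0.2, -0.1, -0.4]
grip_width: 0.0942
finger_force: 0.0
[ 0.44747404 -0.25037249  0.19508748] [ 9.90304146e-01  1.38914350e-01 -6.89161120e-04 -1.61485454e-04]
[array([324.5, 160.5]), array([322.7, 232.3]), array([251.4, 231.6]), array([249.3, 159.4])]
[[131 127 130 128 129 127 129 130 130 128 131 130]
 [133 132 127 127 127 133 129 130 124 126 122 122]
 [125 126 125 130 133 130 126 124 128 126 124 130]
 [127 124 126 120 128 128 127 124 132 122 123 133]
 [128  72  68  70  71  71  73  72  74 125 121 126]
 [126  65  65  59  56  58  61  67  70 129 130 130]
 [130  66  50 133 127 103  60  69  77 130 129 123]
 [ 59  27  28  54  54  56  26  29  45 128 128 128]
 [ 59  24  31  92 135  59  27  25  48 126 133 129]
 [ 59  28  31  21  51  50  26  28  68 126 129 129]
 [ 58  29  24  28  61  29  24  30  95 130 129 134]
 [ 54  61  59  57  58  61  55  52 113 127 126 128]]
```

View pics/bez1c.png

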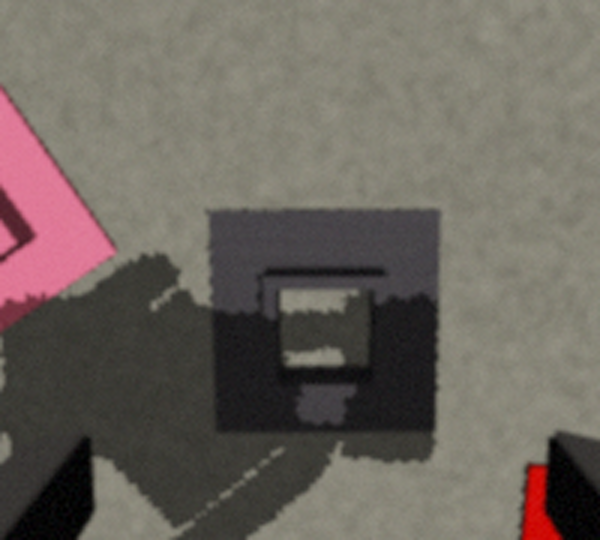

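Crop: the dark bezel's plate corners are at (208,210), (440,209), (435,430) and (216,431), collar opening centred near (325,328). It is nearly square to the tool.

```bash
python3 - <<'E'
from h import *
ci=np.load("w_bez1.npz")
Q=np.array([onz(ci,(180+a/3-.33,90+b/3-.33),.005) for a,b in [(208,210),(440,209),(435,430),(216,431)]])
D=np.roll(Q,-1,0)-Q
a=[(np.degrees(np.arctan2(d[1],d[0]))+45)%90-45 for d in D];print(Q.mean(0),np.linalg.norm(D,axis=1).round(4),np.round(a,2))
h=np.radians(np.mean(a));X=np.array([np.cos(h),np.sin(h),0]);T=np.c_[X,np.cross([0,0,-1],X),[0,0,-1]]
go(np.r_[Q.mean(0)[:2],.0185],T)
E
```

```text
[ 0.44410487 -0.25327396  0.005     ] [0.0901 0.0899 0.0901 0.09  ] [16.24 16.45 16.27 16.47]
shift [-0.094  0.048  4.415] turn [-0.03  0.08 -0.38] at [ 0.4474 -0.2504  0.1951] q [-0.58  0.24  1.65 -0.    1.25  0.71] F [ 0.8 -0.5  0.2]
```

```bash

python3 -m crank '[-0.09,0.05,1,0,0,-0.4,-1,-0.09,0.05,2,0,0,-0.4,-1,-0.09,0.05,3,0,0,-0.4,-1,-0.09,0.05,3.8,0,0,-0.4,-1,-0.09,0.05,3.8,0,0,-0.4,-1]' 40
python3 -m crank '[0,0,0.3,0,0,0,-1,0,0,0.5,0,0,0,-1,0,0,0.61,0,0,0,-1,0,0,0.61,0,0,0,-0.5,0,0,0.61,0,0,0,0]'
python3 -m crank '[0,0,0,0,0,0,0.3,0,0,0,0,0,0,0.3,0,0,0,0,0,0,0.3,0,0,0,0,0,0,0.3,0,0,0,0,0,0,0.3]' 40
python3 -c "
from h import *
go([.4441,-.2533,.0185],np.eye(3))"
```

```text
clock: 10.45
position: [0.4413, -0.2518, 0.0377]
ee_rot: [0.99, 0.142, -0.004, -0.003]
force: [-0.4, -1.2, -1.0]
grip_width: 0.0937
finger_force: 0.0
clock: 10.87
position: [0.4438, -0.2544, 0.0197]
ee_rot: [0.99, 0.142, -0.0, 0.0]
force: [-0.2, -0.8, -0.4]
grip_width: 0.0839
finger_force: 0.0
clock: 11.28
position: [0.4434, -0.2544, 0.0189]
ee_rot: [0.99, 0.142, -0.001, -0.0]
force: [0.4, -0.2, -0.3]
grip_width: 0.0509
finger_force: 0.0
shift [ 0.025 -0.02   0.01 ] turn [ 1.7818e+02  2.5470e+01 -1.3000e-01] at [ 0.4434 -0.2544  0.0189] q [-0.59  0.48  1.8  -0.    0.87  0.7 ] F [ 0.4 -0.2 -0.3]
```

```bash

python3 -m crank '[0,0,0,0,0,0,0.3,0,0,0,0,0,0,0.4,0,0,0,0,0,0,0.4,0,0,0,0,0,0,0.4,0,0,0,0,0,0,0.4]' 40
python3 -m crank '[0,0,-1,0,0,0,0.4,0,0,-2,0,0,0,0.4,0,0,-3,0,0,0,0.4,0,0,-4,0,0,0,0.4,0,0,-5,0,0,0,0.4]' 40
python3 -m crank '[0,0,0,0,0,0,0.4,0,0,0,0,0,0,0.4,0,0,0,0,0,0,0.4]'
python3 - <<'E'
from h import *
c=np.array([.6672,.0402,.0962]);P=panelR(np.pi+.040,.393);go(c+P[:,2]*.12,toolR(P))
E
```

```text
clock: 11.7
position: [0.4434, -0.2544, 0.0189]
ee_rot: [0.99, 0.142, -0.001, -0.0]
force: [-0.5, 0.1, 3.3]
grip_width: 0.0451
finger_force: 40.0
clock: 12.12
position: [0.4432, -0.254, 0.2206]
ee_rot: [0.99, 0.142, -0.001, -0.0]
force: [-0.3, -0.1, -1.5]
grip_width: 0.046
finger_force: 40.0
clock: 12.37
position: [0.4433, -0.2541, 0.2177]
ee_rot: [0.99, 0.142, -0.001, -0.001]
force: [0.2, 0.7, -2.1]
grip_width: 0.0456
finger_force: 40.0
shift [ 8.551 -5.215  0.254] turn [  2.68 -22.26  13.82] at [ 0.4433 -0.2541  0.2177] q [-0.59  0.21  1.63 -0.    1.3   0.7 ] F [ 0.2  0.7 -2.1]
```

```bash

python3 -m crank '[4.1,-2.5,0,0,0,0,0.4,4.1,-2.5,0,0,0,0,0.4,4.1,-2.5,0,0,0,0,0.4,4.1,-2.5,0,0,0,0,0.4,4.1,-2.5,0,0,0,0,0.4]'
python3 -m crank '[3,-2.1,-0.2,2.7,-22.3,13.8,0.4,3,-2.1,-0.2,2.7,-22.3,13.8,0.4,3,-2.1,-0.2,2.7,-22.3,13.8,0.4,3,-2.1,-0.2,2.7,-22.3,13.8,0.4,3,-2.1,-0.2,2.7,-22.3,13.8,0.4]'
python3 -m crank '[0,0,0,0,0,0,0.4,0,0,0,0,0,0,0.4]'
python3 - <<'E'
from h import *
c=np.array([.6672,.0402,.0962]);P=panelR(np.pi+.040,.393);go(c+P[:,2]*.09,toolR(P))
E
```

```text
clock: 12.78
position: [0.5742, -0.1092, 0.2161]
ee_rot: [0.99, 0.142, -0.002, -0.001]
force: [-0.9, 0.4, -1.1]
grip_width: 0.0458
finger_force: 40.0
clock: 13.2
position: [0.6655, 0.0048, 0.2228]
ee_rot: [0.98, 0.02, -0.199, 0.004]
force: [-1.5, -0.5, -0.8]
grip_width: 0.0455
finger_force: 40.0
clock: 13.37
position: [0.6647, 0.0023, 0.2226]
ee_rot: [0.98, 0.02, -0.197, 0.004]
force: [-0.2, -0.0, -1.5]
grip_width: 0.0453
finger_force: 40.0
shift [ 1.306 -0.943  0.626] turn [0.04 0.22 0.09] at [0.6647 0.0023 0.2226] q [-0.04  0.84  0.73 -0.03  1.97  1.48] F [-0.2 -0.  -1.5]
```

```bash

python3 -m crank '[1.28,-0.94,0,0,0.2,0.1,0.4,1.28,-0.94,0.3,0,0.2,0.1,0.4,1.28,-0.94,0.6,0,0.2,0.1,0.4,1.28,-0.94,0.6,0,0.2,0.1,0.4,1.28,-0.94,0.6,0,0.2,0.1,0.4]'
python3 -m crank '[0,0,0.3,0,0,0,0.4,0,0,0.6,0,0,0,0.4,0,0,0.8,0,0,0,0.4,0,0,0.8,0,0,0,0.4,0,0,0.8,0,0,0,0.4]'
python3 lookw.py bp1
python3 - <<'E'
from h import *
c=np.array([.6672,.0402,.0962]);P=panelR(np.pi+.040,.393);go(c+P[:,2]*.0189-.001*toolR(P)[:,0],toolR(P))
E
```

```text
clock: 13.78
position: [0.7008, 0.0399, 0.1848]
ee_rot: [0.981, 0.019, -0.194, 0.004]
force: [-0.4, -0.7, -0.7]
grip_width: 0.0463
finger_force: 40.0
clock: 14.2
position: [0.6893, 0.0395, 0.1571]
ee_rot: [0.981, 0.018, -0.192, 0.004]
force: [0.3, -0.6, -0.7]
grip_width: 0.046
finger_force: 40.0
shift [ 0.036 -0.034  1.148] turn [ 0.02 -0.37 -0.14] at [0.6895 0.0398 0.1571] q [ 0.01  0.95  0.69 -0.01  1.89  1.54] F [ 0.4 -0.4 -0.5]
```

```bash

python3 -m crank '[0.04,-0.03,0.3,0,-0.4,-0.1,0.4,0.04,-0.03,0.6,0,-0.4,-0.1,0.4,0.04,-0.03,0.8,0,-0.4,-0.1,0.4,0.04,-0.03,0.95,0,-0.4,-0.1,0.4,0.04,-0.03,1,0,-0.4,-0.1,0.4]'
python3 -m crank '[0,0,0.03,0,0,0,0.4,0,0,0.06,0,0,0,0.4,0,0,0.06,0,0,0,0.4,0,0,0.06,0,0,0,0.4]'
cat > st.py <<'E'
from h import *
c=np.array([.6672,.0402,.0962]);P=panelR(np.pi+.040,.393);s=bot.read_state();T=R.from_quat(s["ee_rot"]).as_matrix()
print("panel xyz mm",(1000*P.T@(s["position"]-c)).round(2),"F",(P.T@s["force"]).round(1),"M",(P.T@s["moment"]).round(2),"turn",np.degrees(R.from_matrix(T.T@toolR(P)).as_rotvec()).round(2),"slope",np.arccos(-T[2,2]).round(4))
E
python3 st.py
python3 -m crank '[0,0,0.04,0,0,0,0.4,0,0,0.08,0,0,0,0.4,0,0,0.08,0,0,0,0.4,0,0,0.08,0,0,0,0.4]'; python3 st.py
python3 -m crank '[0,0,0.04,0,0,0,0.4,0,0,0.08,0,0,0,0.4,0,0,0.08,0,0,0,0.4,0,0,0.08,0,0,0,0.4]'; python3 st.py
```

```text
clock: 14.67
position: [0.675, 0.0411, 0.1165]
ee_rot: [0.98, 0.02, -0.197, 0.004]
force: [0.4, 0.6, -1.7]
grip_width: 0.0456
finger_force: 40.0
clock: 15.0
position: [0.6747, 0.0411, 0.1156]
ee_rot: [0.98, 0.02, -0.196, 0.004]
force: [-0.1, -0.4, -1.8]
grip_width: 0.0458
finger_force: 40.0
panel xyz mm [ 0.45 -0.56 20.8 ] F [-0.6  0.4 -1.7] M [-0.06  0.22 -0.01] turn [ 0.03  0.14 -0.  ] slope 0.3955
clock: 15.33
position: [0.674, 0.041, 0.1138]
ee_rot: [0.981, 0.02, -0.195, 0.004]
force: [3.3, -0.1, 7.5]
grip_width: 0.0457
finger_force: 40.0
panel xyz mm [ 0.45 -0.5  18.86] F [-0.2  0.3  8.1] M [-0.29  0.17  0.04] turn [ 0.02  0.   -0.01] slope 0.393
clock: 15.67
position: [0.6739, 0.0409, 0.1136]
ee_rot: [0.981, 0.02, -0.193, 0.004]
force: [8.1, -0.0, 22.8]
grip_width: 0.0456
finger_force: 40.0
panel xyz mm [ 0.41 -0.46 18.67] F [ 1.2  0.4 24.1] M [-0.55 -0.17  0.02] turn [ 0.01 -0.29 -0.01] slope 0.388
```

Contact came where predicted (TCP 18.7 mm above the face), at about 24 N. The centre of pressure lies well inside the plate, so it is flush. I settle, recheck and hand in.

```bash

python3 -m crank '[0,0,-0.02,0,0,0,0.4,0,0,-0.02,0,0,0,0.4,0,0,-0.02,0,0,0,0.4,0,0,-0.02,0,0,0,0.4,0,0,-0.02,0,0,0,0.4]'; python3 st.py
python3 -m crank '[0,0,0,0,0,0,0.4,0,0,0,0,0,0,0.4,0,0,0,0,0,0,0.4,0,0,0,0,0,0,0.4,0,0,0,0,0,0,0.4]'; python3 st.py
```

```text
clock: 16.08
position: [0.6739, 0.0409, 0.1136]
ee_rot: [0.981, 0.02, -0.193, 0.004]
force: [7.4, -0.5, 18.1]
grip_width: 0.0463
finger_force: 40.0
panel xyz mm [ 0.42 -0.46 18.68] F [ 0.1  0.8 19.5] M [-0.52 -0.09  0.02] turn [ 0.01 -0.21 -0.01] slope 0.3894
clock: 16.5
position: [0.674, 0.0409, 0.1136]
ee_rot: [0.981, 0.02, -0.193, 0.004]
force: [7.9, -0.8, 17.7]
grip_width: 0.0453
finger_force: 40.0
panel xyz mm [ 0.41 -0.45 18.67] F [-0.5  1.1 19.4] M [-0.5  -0.1   0.04] turn [ 0.01 -0.21 -0.01] slope 0.3894
```

Steady at about 20 N, at rest and gripped at 40 N.

```bash
python3 -c "
from workcell import bot
print(bot.job_done())"
```

```text
the job is handed in; nothing more can be done
None
```

I handed the job in at about 16.5 s with the lens seated in the pocket and let go, and the bezel gripped at 40 N and pressed on the panel at a steady 20 N or so; no verdict came back, and centring, flushness and the bystanders' positions were judged from pose and force readings, not a final picture.

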